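# Clamp down the sterilising container's strip

### The arm

A 7-joint arm with a two-finger parallel gripper is mounted at the origin on the work surface. World frame = base frame: x ahead of the robot, y to its left, z up, the work surface at z = 0. Lengths are in mm, angles in rad, forces in N, time in s.
With the tool pointing down it reaches from about 350 to 900 mm from the base axis. Payload 7.2 kg.
Tool frame: the origin (TCP) lies on the centre line of the jaws, within the pads' length; the fingertips stand 25 mm ahead of it and the grasp point (between the pads) lies 6 mm ahead of it; z points along the fingers, y is the line along which they close (so a half turn about z gives the same grasp; the last joint's range is limited). The gripper opens to 88 mm and grips with 3 to 60 N. Pads are 20 mm wide; open, the fingers measure 115 mm over their backs; the gripper's body (75 mm by 178 mm) begins 61 mm behind the grasp point.
Start: joints at [-1.307, 0.411, -0.013, 1.596, 0.006, 1.134, -0.082], TCP at [203.6, 590.91, 247.653] pointing down, gripper open.
Joint ranges: [-2.95, 2.95], [-0.29, 1.99], [-1.47, 1.44], [0.14, 2.54], [-1.03, 4.17], [0.13, 1.85], [-2.86, 2.86]. Speed limits (rad/s): [2.39, 2.39, 3.01, 3.01, 3.14, 3.14, 3.14].

### API

Orientations are given as a unit quaternion [x, y, z, w].
In Python, from bench import status, imaging, workorder gives the robot as it stands. The module is installed in compiled form; this text tells all that it offers.
- The arm moves only by the tool carry_out, never from a script. Its argument "commands" is one flat list of numbers, 7 for each row, row after row: the shift along the tool's x, y, z in mm, then the turn, a rotation vector about the tool's x, y, z in rad, then the closure, from 0 (fully open) to 1 (shut). In form: [tx, ty, tz, wx, wy, wz, jaw, tx, ty, tz, wx, wy, wz, jaw, ...]. A call has 1 to 8 rows; each row is the pose to reach, as a shift and turn from the pose commanded when the call began, along the tool's axes at that moment; what a row does not reach only later rows make up. A row lasts 1/12 s, in which the tool goes at most 41.7 mm and 7.16 degrees, less where a joint would pass 70% of its speed; a pose out of reach is approached as far as the arm can. A call with a gripper value outside its range is refused whole. The fingers move at their own pace and stop on an object; "squeeze" is the grip in N (left out, the last holds). Time passes only in rows, so rows that repeat a pose let the fingers close. It gives the time, the measured TCP pose, the force, the opening and the grip force at its end, in the units of the state.
- status.observe(): the state, without advancing time (a new reading comes with each control period).
- imaging.camera(name): name is "scene" or "top" or "wrist"; returns (picture, depth): 420x560x3 uint8, blue, green, red; 420x560 float32, mm along the optical axis (not along the pixel's ray), 0 where there is no reading.
- imaging.camera_info(name): a dict with "fov_y" (degrees; the focal length in pixels is half the picture's height over the tangent of half this angle, whatever the lens; pixels are square), "cx", "cy" (the principal point, pixels), "view" (4x4, takes a point from world to camera coordinates); the wrist camera has in their place "tool_from_camera" (4x4, takes a point from camera to tool coordinates, whose origin is the TCP and whose axes are the flange's). Camera axes: x right, y up, looking along -z (the intrinsics and any distortion apply to the point x, -y, -z); pixel columns grow to the right and rows downward; lengths in mm; the calibration is good to about 2 mm. A picture is of the moment at which its call begins: read the wrist's pose just before it. camera_info takes no time and is no camera call.
- workorder.finish_job(): hands the job in; it is judged then, once.
The state is a dict: "clock": time; "joints": joint angles; "qd": joint speeds; "joint_torque": joint torques, N m; "tool_pos": TCP position; "tcp_rot": TCP orientation; "force": force on the tool from outside, world axes, zero at the start; "wrist_torque": the same for the moment, N m; "gripper_width": finger opening in mm; "grasp_force": force on a finger pad.
Only numpy, scipy, OpenCV 4.12 (cv2) and the standard library are available. Lean on these libraries where they do the work, as an engineer would, in place of code of your own. Each camera call takes 0.05 s, during which the arm holds its last target. There are 200 camera calls.

### The job

Close the clamping strip on the lid of the sterilising container: starting at the link next to the round post, run a fingertip along the curve and gently press the four grey links right down, one after another. Then push the steel catch fully home towards the last link. Do not grip or lift anything, leave the things standing around where they are, and finish clear of everything.

Things in the scene. Friction and masses are not known exactly. Their poses are not given: they have to be found in the camera images.
- container: Closed metal sterilising container, fixed on the counter: 208 mm (its x) by 348 mm (its y), lid top 70 mm above the counter, origin at the centre of its underside; its front (-x) faces the robot at yaw 0. On the lid four grey plastic links form a clamping strip along an arc bulging to the front, radius 200 mm about the point x = 140 mm, y = 0 of this frame, between flat dark edgings.
- post_top (a point): Centre of the top of the fixed round dark post (30 mm wide, 10 mm above the lid) at the container's +y end of the strip, beside link 1. The sliding catch stands at the strip's other end, beyond link 4.
- link1_top (a point): Centre of the top of link 1, the link next to the round post (the container's +y end); moves with it. Axes: x level along the strip towards the catch, z up. The link is 49 mm long, 24 wide (flat top 12 long, ends sloping 27 degrees so that a finger can glide on from the next link); links are 52 mm apart. Top 11 mm above the lid when raised, 1.5 mm when fully down. Slippery plastic.
- link1 (a joint): How far link 1 is pressed down, m: 0 raised, 0.0095 fully down on a rigid stop; from 0.006 on it is clamped. It takes about 3 N to move and stays where it is left.
- link2_top (a point): Centre of the top of link 2, the second link; moves with it. Axes: x level along the strip towards the catch, z up. The link is 49 mm long, 24 wide (flat top 12 long, ends sloping 27 degrees so that a finger can glide on from the next link); links are 52 mm apart. Top 11 mm above the lid when raised, 1.5 mm when fully down. Slippery plastic.
- link2 (a joint): How far link 2 is pressed down, m: 0 raised, 0.0095 fully down on a rigid stop; from 0.006 on it is clamped. It takes about 3 N to move and stays where it is left.
- link3_top (a point): Centre of the top of link 3, the third link; moves with it. Axes: x level along the strip towards the catch, z up. The link is 49 mm long, 24 wide (flat top 12 long, ends sloping 27 degrees so that a finger can glide on from the next link); links are 52 mm apart. Top 11 mm above the lid when raised, 1.5 mm when fully down. Slippery plastic.
- link3 (a joint): How far link 3 is pressed down, m: 0 raised, 0.0095 fully down on a rigid stop; from 0.006 on it is clamped. It takes about 3 N to move and stays where it is left.
- link4_top (a point): Centre of the top of link 4, the last link, next to the catch; moves with it. Axes: x level along the strip towards the catch, z up. The link is 49 mm long, 24 wide (flat top 12 long, ends sloping 27 degrees so that a finger can glide on from the next link); links are 52 mm apart. Top 11 mm above the lid when raised, 1.5 mm when fully down. Slippery plastic.
- link4 (a joint): How far link 4 is pressed down, m: 0 raised, 0.0095 fully down on a rigid stop; from 0.006 on it is clamped. It takes about 3 N to move and stays where it is left.
- catch_end (a point): Sliding catch: steel block 24 mm long, 26 wide, from 3 to 18 mm above the lid, with a flat tongue towards link 4. This point, which moves with it, is the centre of its outer end face (turned away from link 4), 10.5 mm above the lid. Axes: x level, outward, away from link 4; z up. Outside this face the lid is free for 40 mm.
- catch (a joint): Travel of the catch towards link 4, along minus x of catch_end, m: 0 open, 0.022 fully home on its stop, its tongue over link 4. It takes about 3 N to slide and stays where it is left.
- jar_mid (a point): Bystander, loose, to be left alone: amber glass jar, 34 mm wide, 42 mm high, standing on the lid behind the strip. Point on its middle, about half-way up.
- mirror_mid (a point): Bystander, loose, to be left alone: dental mirror, 171 mm long with an 8 mm handle, lying on the lid behind the jar. Point on its middle, about half-way up.
- curing_mid (a point): Bystander, loose, to be left alone: curing light in its round white stand, 68 mm wide, 125 mm high, on the counter. Point on its middle, about half-way up.
- cast_mid (a point): Bystander, loose, to be left alone: ivory dental cast, 60 by 66 mm, 24 mm high, on the counter. Point on its middle, about half-way up.
- cup_mid (a point): Bystander, loose, to be left alone: white cup, 68 mm wide, 80 mm high, on the counter. Point on its middle, about half-way up.
- carton_mid (a point): Bystander, loose, to be left alone: cardboard box 50 by 100 mm, 55 mm high, on the counter. Point on its middle, about half-way up.
- rinse_mid (a point): Bystander, loose, to be left alone: small clear bottle, 48 mm wide, 100 mm high, on the counter. Point on its middle, about half-way up.

How it is judged:
By the outcome, as a careful person would: the job done as asked, in the order asked, and still so for the second after the job is handed in, with the robot touching nothing.
It also fails if it takes over 54 s, if anything falls off the work surface, if the arm or the gripper's body presses on something with over 40 N, if the wrist force passes 120 N, or if a joint passes its speed limit or range.

## Working session

There is one attempt and no reset: what is moved stays moved. The work goes in short steps, Python scripts to look and compute and a tool call to move; the robot and the scene stay as the last step left them, time stands still between calls to the robot, and variables do not carry over. Pictures are saved under pics/ and viewed, at most 10 in all, crops included, and the job is handed in when it is done.

Besides the shell and the picture viewer there is one more tool, called after "Emit:" by a JSON object that holds its "method" and its "body", one argument or row to a line. carry_out: Moves the arm, as the interface text tells. Its arguments: {"type":"object","properties":{"commands":{"type":"array"},"squeeze":{"type":"number"}},"required":["commands"]}

```bash
mkdir -p pics
cat > h.py <<'E'
import numpy as np, cv2
from bench import status, imaging
from scipy.spatial.transform import Rotation as R
def cam(n):
    s=status.observe(); p,d=imaging.camera(n); i=imaging.camera_info(n)
    if 'view' in i: W=np.linalg.inv(np.array(i['view']))
    else:
        T=np.eye(4); T[:3,:3]=R.from_quat(s['tcp_rot']).as_matrix(); T[:3,3]=s['tool_pos']; W=T@np.array(i['tool_from_camera'])
    return p,d,i,W
def ray(i,W,u,v):
    f=210/np.tan(np.radians(i['fov_y'])/2)
    d=np.array([(u-i['cx'])/f,-(v-i['cy'])/f,-1.])
    return W[:3,3],W[:3,:3]@d
def onz(i,W,u,v,z):
    o,d=ray(i,W,u,v); return o+d*(z-o[2])/d[2]
def dep(i,W,d,u,v):
    o,r=ray(i,W,u,v); return o+r*d[int(v),int(u)]
E
python3 - <<'E'
from h import *
print(status.observe())
for n in ['top','scene']:
    p,d,i,W=cam(n); cv2.imwrite(f'pics/{n}0.png',p); print(n,i)
    np.savez(f'{n}0.npz',p=p,d=d,W=W)
print(imaging.camera_info('wrist'))
E
```

```text
{'clock': 0.0, 'joints': array([-1.30719708,  0.41189729, -0.01270589,  1.59702467,  0.00562682,
        1.13429799, -0.08218331]), 'qd': array([ 6.93408417e-05,  1.02874852e-03,  3.04049976e-04,  6.95987279e-04,
        8.45712252e-04,  5.15480113e-04, -8.64913237e-04]), 'joint_torque': array([-3.45779426e-05, -5.87958562e+01,  6.42090049e-01, -2.91075307e+01,
       -5.37365803e-02,  1.79841049e-02,  1.11358324e-04]), 'tool_pos': array([203.48918496, 590.46167347, 246.8186474 ]), 'tcp_rot': array([ 1.65116456e-01,  9.86273756e-01, -7.93391318e-04, -6.21584885e-05]), 'force': array([-0.31278116,  0.61417532, -0.02356633]), 'wrist_torque': array([-0.0535679 , -0.00802902, -0.02484809]), 'grasp_force': 0.0, 'gripper_width': 87.90883062719986}
top {'fov_y': 45.58847374241756, 'cx': 292.1128549663075, 'cy': 205.2608289226474, 'view': array([[ 2.22367502e-02, -9.99727960e-01, -7.03792688e-03,
         3.60526499e+01],
       [ 9.94511104e-01,  2.13996969e-02,  1.02419316e-01,
        -6.04622090e+02],
       [-1.02240845e-01, -9.27676918e-03,  9.94716418e-01,
        -1.05789975e+03],
  
[... 260 characters left out ...]
],
       [-7.86130690e-01, -2.05232927e-02,  6.17719462e-01,
         4.09675517e+02],
       [ 6.17847813e-01,  1.10232294e-04,  7.86297697e-01,
        -1.23242909e+03],
       [ 0.00000000e+00,  0.00000000e+00,  0.00000000e+00,
         1.00000000e+00]])}
{'fov_y': 63.8381645120061, 'cx': 282.8334453581671, 'cy': 203.12957799887062, 'tool_from_camera': array([[ 4.32229412e-04,  9.70580024e-01,  2.40778385e-01,
         6.45607184e+01],
       [ 9.99999744e-01, -5.56663831e-04,  4.48784025e-04,
         7.25514022e-01],
       [ 5.69613427e-04,  2.40778129e-01, -9.70580016e-01,
        -1.36114862e+02],
       [ 0.00000000e+00,  0.00000000e+00,  0.00000000e+00,
         1.00000000e+00]])}
```

View pics/top0.png

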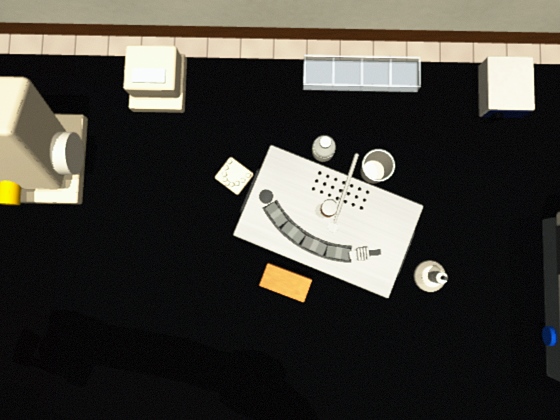

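View pics/scene0.png

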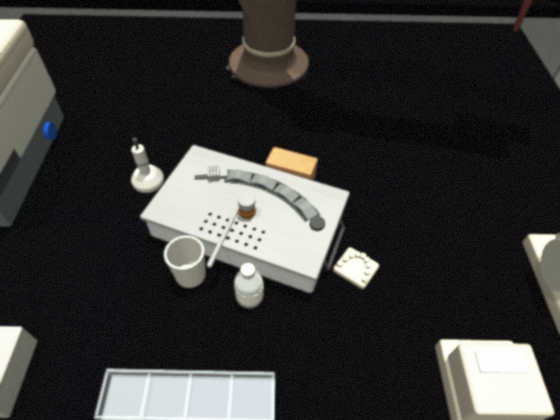

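The top view shows the lid corners near (271,146), (423,206), (388,297) and (234,236), the post at (266,196), the links curving to (340,254) and the catch at (365,254). The jar is at (329,208). The scene view agrees with this layout.

```bash
cat >> h.py <<'E'
def frame(c,yaw):
    # container frame -> world 2D
    ca,sa=np.cos(yaw),np.sin(yaw); M=np.array([[ca,-sa],[sa,ca]])
    return lambda x,y: np.array(c)[:2]+M@np.array([x,y])
def arc(a): return 140-200*np.cos(a),200*np.sin(a)   # a: angle from front, + to +y
E
python3 - <<'E'
from h import *
z=np.load('top0.npz'); p,d,W=z['p'],z['d'],z['W']; i=imaging.camera_info('top')
m=(p.min(2)>150).astype(np.uint8); m[:130]=0; m[310:]=0
n,l,s,c=cv2.connectedComponentsWithStats(m); k=1+np.argmax(s[1:,4]); print(s[k])
ct=max(cv2.findContours((l==k).astype(np.uint8),0,2)[0],key=cv2.contourArea)
r=cv2.minAreaRect(ct); print(r)
b=cv2.boxPoints(r); P=np.array([onz(i,W,u,v,70) for u,v in b]); print(P.round(1), P.mean(0))
for q in range(4): print(np.linalg.norm(P[q]-P[q-1]), np.degrees(np.arctan2(*(P[q]-P[q-1])[[1,0]])))
for nme,(u,v),h in [('post',(266,196),80),('l1',(275,213),81),('l4',(340,253),81),('catch',(362,254),88),('jar',(329,207),112)]:
    print(nme,onz(i,W,u,v,h).round(1),dep(i,W,d,u,v).round(1))
cv2.imwrite('pics/t1.png',cv2.resize(p[130:310,200:440],None,fx=3.3,fy=3.3,interpolation=2))
E
```

```text
[  234   146   189   152 14360]
((333.1756591796875, 209.9696502685547), (167.29498291015625, 121.64502716064453), 22.203479766845703)
[[ 535.2  171.6   70. ]
 [ 777.9   81.5   70. ]
 [ 648.4 -248.    70. ]
 [ 412.2 -152.    70. ]] [593.44985901 -36.72872411  70.        ]
346.21523273272976 69.18714901625938
258.8590893691452 -20.36397544909227
354.09362367754244 -111.45167634360813
254.96984794464163 157.8772988899852
post [616.9 103.7  80. ] [616.5 103.5  83.5]
l1 [581.7  84.   81. ] [581.5  83.9  82.9]
l4 [502.  -51.9  81. ] [502.  -51.9  81.5]
catch [500.9 -96.2  88. ] [500.9 -96.   89.2]
jar [593.5 -25.9 112. ] [593.1 -25.7 115.4]
```

View pics/t1.png

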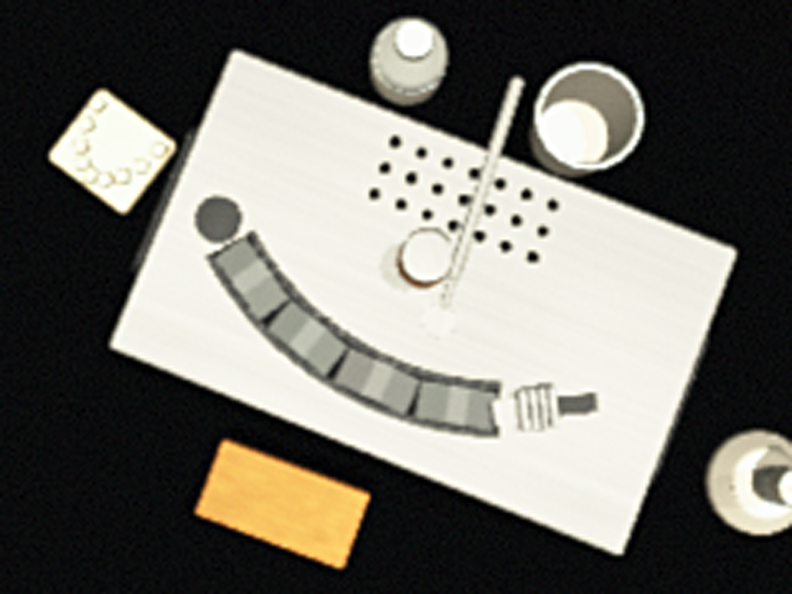

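The crop (3.3×, offset 200,130) gives lid corners (235,50), (737,250), (620,553) and (112,347). The link flats are at about (256,280), (313,338), (380,375) and (457,400), the post is at (218,219), and the catch block spans (515..552,407).

Run:
```python
from h import *
z=np.load('top0.npz'); W=z['W']; i=imaging.camera_info('top')
o=lambda u,v,h: onz(i,W,200+(u+.5)/3.3-.5,130+(v+.5)/3.3-.5,h)[:2]
BL,BR,FR,FL=[o(*c,70) for c in [(235,50),(737,250),(620,553),(112,347)]]
c=(BL+BR+FR+FL)/4; v=(BL+FL-BR-FR); yaw=np.arctan2(-v[0],v[1]); v2=BL+BR-FL-FR; yaw2=np.arctan2(v2[1],v2[0])
print('size',np.linalg.norm(v)/2,np.linalg.norm(v2)/2,'c',c,'yaw',yaw,yaw2)
yw=yaw
M=np.array([[np.cos(yw),-np.sin(yw)],[np.sin(yw),np.cos(yw)]])
for n,uv,h in [('post',(218,219),80),('L1',(256,280),81),('L2',(313,338),81),('L3',(380,375),81),('L4',(457,400),81),('cin',(515,407),88),('cout',(552,407),88),('bar',(597,403),70),('jar',(425,257),112),('mir',(438,320),75)]:
    w=o(*uv,h); q=M.T@(w-c); print(n,w.round(1),'local',q.round(1),'r',np.hypot(q[0]-140,q[1]).round(1),'a',np.arctan2(q[1],140-q[0]).round(3))
```

```text
size 344.44455065079444 205.8697384762648 c [570.47886282 -27.62122509] yaw -0.36235995970999435 -0.3639253347239256
post [616.9 104.3] local [ -3.4 139.8] r 200.3 a 0.773
L1 [578.6  79.3] local [-30.3 102.8] r 198.9 a 0.543
L2 [542.9  42.6] local [-50.6  55.9] r 198.7 a 0.285
L3 [5.208e+02 3.000e-01] local [-56.4   8.5] r 196.6 a 0.043
L4 [506.3 -48. ] local [-52.8 -41.8] r 197.3 a -0.214
cin [502.6 -83.4] local [-43.7 -76.2] r 198.8 a -0.393
cout [ 503.2 -106.2] local [-35.1 -97.4] r 200.3 a -0.508
bar [ 506.5 -137.1] local [ -21. -125.] r 203.9 a -0.66
jar [592.4 -24.8] local [19.4 10.4] r 121.0 a 0.086
mir [556.3 -35.9] local [-10.3 -12.8] r 150.9 a -0.085
```

```bash
cat >> h.py <<'E'
C=np.array([570.48,-27.62]); YAW=-0.363; F=frame(C,YAW)
def strip(a,r=199.,off=0):  # world xy on arc, and tool-x angle (radially outward, deg)
    return F(140-r*np.cos(a),r*np.sin(a)), 180-np.degrees(a)+np.degrees(YAW)
def rows(cmd,targets):
    # cmd, targets: (x,y,z,phi_deg); prints tool-frame shifts, mm and rad
    f=np.radians(cmd[3]); X=np.array([np.cos(f),np.sin(f),0]);Y=np.array([np.sin(f),-np.cos(f),0])
    for t in targets:
        s=np.array(t[:3])-np.array(cmd[:3]); print([round(float(q),2) for q in (s@X,s@Y,-s[2])],round(float(np.radians(cmd[3]-t[3])),3))
def now():
    s=status.observe(); x=R.from_quat(s['tcp_rot']).as_matrix()
    return (*s['tool_pos'],np.degrees(np.arctan2(x[1,0],x[0,0]))),s
E
python3 - <<'E'
from h import *
n,s=now(); print(n)
p,f=strip(.55); print(p,f)
rows((203.6,590.91,247.65,n[3]),[(*p,186,f)])
E
```

```text
(np.float64(203.48379480763273), np.float64(590.4917347035856), np.float64(246.8860905042941), np.float64(160.98958330835498))
[579.69348923  80.14569606] 127.68895330455585
[-521.96, -360.4, 61.65] 0.581
```

Emit:
{"method": "carry_out", "body": {
  "commands": [-522, -360, 10, 0, 0, 0.58, 1, -522, -360, 10, 0, 0, 0.58, 1, -522, -360, 10, 0, 0, 0.58, 1, -522, -360, 10, 0, 0, 0.58, 1, -522, -360, 10, 0, 0, 0.58, 1, -522, -360, 10, 0, 0, 0.58, 1, -522, -360, 10, 0, 0, 0.58, 1, -522, -360, 10, 0, 0, 0.58, 1],
  "squeeze": 5
}}

```text
clock: 0.77
tool_pos: [402.0, 320.7, 242.3]
tcp_rot: [0.44, 0.898, -0.0, -0.0]
force: [0.2, -0.2, 0.0]
gripper_width: 38.1
grasp_force: 0.0
```

Run:
```python
from h import *
n,s=now(); print(n,s['clock'],s['gripper_width'])
p,f=strip(.55)
rows(n,[(*p,186,f)])
```

```text
(np.float64(402.00656331172775), np.float64(320.72499938583246), np.float64(242.28292859808153), np.float64(127.77044899096303)) 0.7667 38.094878841262314
[-299.0, -6.9, 56.28] 0.001
```

Emit:
{"method": "carry_out", "body": {
  "commands": [-299, -7, 30, 0, 0, 0, 1, -299, -7, 30, 0, 0, 0, 1, -299, -7, 30, 0, 0, 0, 1, -299, -7, 30, 0, 0, 0, 1, -299, -7, 30, 0, 0, 0, 1, -299, -7, 30, 0, 0, 0, 1, -299, -7, 30, 0, 0, 0, 1, -299, -7, 40, 0, 0, 0, 1]
}}

```text
clock: 1.43
tool_pos: [582.5, 74.6, 203.2]
tcp_rot: [0.444, 0.896, -0.0, 0.002]
force: [-0.0, -0.4, 0.2]
gripper_width: 0.4
grasp_force: 0.0
```

Emit:
{"method": "carry_out", "body": {
  "commands": [0, 0, 0, 0, 0, 0, 1, 0, 0, 0, 0, 0, 0, 1, 0, 0, 0, 0, 0, 0, 1, 0, 0, 0, 0, 0, 0, 1]
}}

```text
clock: 1.77
tool_pos: [578.3, 83.9, 202.7]
tcp_rot: [0.439, 0.898, 0.0, -0.0]
force: [-0.6, -0.6, -0.4]
gripper_width: 0.7
grasp_force: 0.0
```

Run:
```python
from h import *
n,s=now(); print(n,s['clock'],s['gripper_width'],s['force'])
p,d,i,W=cam('wrist'); cv2.imwrite('pics/w1.png',p); np.savez('w1.npz',p=p,d=d,W=W)
# predicted pixels of models
f=210/np.tan(np.radians(i['fov_y'])/2); V=np.linalg.inv(W)
def px(w):
    c=V@[*w,1]; return (i['cx']+f*c[0]/-c[2]).round(1),(i['cy']-f*c[1]/-c[2]).round(1)
for a in (.55,.29,.03,-.23): print(a,px([*strip(a,199)[0],81]))
print('post',px([616.9,104,80]))
```

```text
(np.float64(578.3353861373625), np.float64(83.88898398018827), np.float64(202.6869157560866), np.float64(127.90396469649718)) 1.7667 0.732101503438548 [-0.55564975 -0.59595994 -0.38017238]
0.55 (np.float64(280.0), np.float64(209.2))
0.29 (np.float64(215.7), np.float64(217.0))
0.03 (np.float64(157.9), np.float64(240.1))
-0.23 (np.float64(111.7), np.float64(275.3))
post (np.float64(335.3), np.float64(213.8))
```

View pics/w1.png

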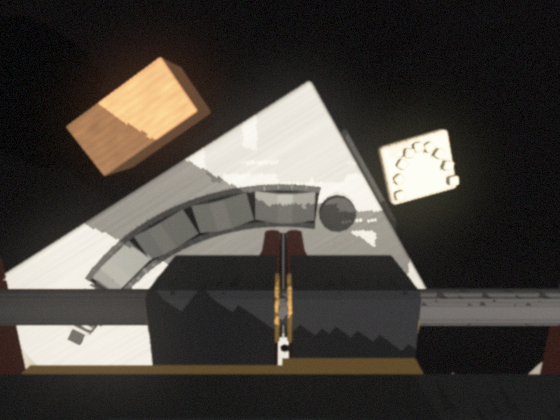

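The wrist view shows L1 at about (285,206), L2 at (223,214), L3 at (167,236), L4 at (121,267) and the post at (337,212). All lie a few pixels from the predictions, so I'll check them against depth.

Run:
```python
from h import *
z=np.load('w1.npz'); p,d,W=z['p'],z['d'],z['W']; i=imaging.camera_info('wrist')
v,u=np.mgrid[:420,:560]; f=210/np.tan(np.radians(i['fov_y'])/2)
D=np.stack([(u-i['cx'])/f,-(v-i['cy'])/f,-np.ones(u.shape)],-1)*d[...,None]
P=D@W[:3,:3].T+W[:3,3]
q=(P[...,:2]-C)@np.array([[np.cos(YAW),-np.sin(YAW)],[np.sin(YAW),np.cos(YAW)]])
r=np.hypot(q[...,0]-140,q[...,1]); a=np.arctan2(q[...,1],140-q[...,0]); h=P[...,2]
lid=(r>225)&(abs(q[...,0])<95)&(abs(q[...,1])<165)&(d>0)&(abs(h-70)<12); L=np.median(h[lid]); print('lid z',L,h[lid].std())
for a0 in np.arange(-.4,.72,.02):
    m=(abs(a-a0)<.01)&(abs(r-198)<6)&(d>0)&(v<285); 
    if m.sum()>5: print(a0.round(2),(np.median(h[m])-L).round(1),end='; ')
print()
g=p.astype(int).mean(2); m=(h-L>4)&(h-L<14)&(a>-.35)&(a<.68)&(abs(r-199)<25)&(v<285)&(d>0)
for lo,hi in [(-.3,-.16),(-.03,.1),(.22,.36),(.48,.62)]:
    k=m&(a>lo)&(a<hi); print(lo,r[k].mean().round(1),np.percentile(r[k],[3,97]).round(1))
m=(g<75)&(a>.67)&(a<.9)&(abs(r-199)<25)&(h-L>5)&(h-L<14); print('post',r[m].mean(),a[m].mean(), m.sum())
for n,uv in [('L1',(285,206)),('L2',(223,214)),('L3',(167,236)),('L4',(121,267)),('post',(337,212))]:
    w=onz(i,W,*uv,81 if n!='post' else 80)[:2]; qq=(w-C)@np.array([[np.cos(YAW),-np.sin(YAW)],[np.sin(YAW),np.cos(YAW)]]); print(n,np.hypot(qq[0]-140,qq[1]).round(1),np.arctan2(qq[1],140-qq[0]).round(3))
```

```text
lid z 69.19687182600487 0.6727339499772723
-0.32 2.9; -0.3 5.4; -0.28 7.1; -0.26 9.0; -0.24 10.4; -0.22 10.3; -0.2 10.4; -0.18 9.5; -0.16 7.5; -0.14 5.4; -0.12 3.2; -0.1 1.4; -0.08 1.3; -0.06 3.7; -0.04 5.5; -0.02 7.7; 0.0 9.5; 0.02 10.8; 0.04 11.0; 0.06 10.9; 0.08 10.4; 0.1 8.1; 0.12 6.2; 0.14 4.1; 0.16 1.9; 0.18 0.7; 0.2 1.9; 0.22 3.9; 0.24 6.1; 0.26 8.1; 0.28 9.3; 0.3 9.7; 0.32 9.7; 0.34 9.0; 0.36 6.7; 0.38 5.0; 0.4 3.0; 0.42 0.9; 0.44 0.7; 0.46 2.4; 0.48 4.5; 0.5 6.5; 0.52 8.4; 0.54 10.0; 0.56 10.9; 0.58 9.9; 0.6 9.7; 0.62 7.9; 0.64 5.8; 0.66 3.7; 0.68 1.7; 0.7 0.6; 0.72 9.6; 
-0.3 199.5 [187.7 209.8]
-0.03 199.1 [187.4 210.3]
0.22 199.5 [187.6 210.6]
0.48 199.8 [187.8 211. ]
post 195.20560741467463 0.7696601189422856 199
L1 201.6 0.569
L2 200.0 0.322
L3 198.4 0.072
L4 198.6 -0.173
post 201.8 0.777
```

```bash
sed -i 's/r=199.,off/r=199.3,off/' h.py
python3 - <<'E'
from h import *
n,s=now(); print(n)
p,f=strip(.565); print(p,f)
rows(n,[(*p,111,f)])
E
```

```text
(np.float64(578.4710663154269), np.float64(83.7654933817621), np.float64(202.8323129394185), np.float64(127.90548865846952))
[581.88941088  82.19299142] 126.8295166118596
[-3.34, 1.73, 91.83] 0.019
```

Emit:
{"method": "carry_out", "body": {
  "commands": [-3, 1.7, 25, 0, 0, 0.019, 1, -3.3, 1.7, 50, 0, 0, 0.019, 1, -3.3, 1.7, 75, 0, 0, 0.019, 1, -3.3, 1.7, 87, 0, 0, 0.019, 1, -3.3, 1.7, 91, 0, 0, 0.019, 1, -3.3, 1.7, 91, 0, 0, 0.019, 1, -3.3, 1.7, 91, 0, 0, 0.019, 1]
}}

```text
clock: 2.4
tool_pos: [582.9, 80.8, 112.5]
tcp_rot: [0.449, 0.894, 0.0, 0.0]
force: [0.1, -0.2, 0.7]
gripper_width: 0.4
grasp_force: 0.0
```

Run:
```python
from h import *
n,s=now(); print(n,s['force'],s['clock'])
p,f=strip(.565); rows(n,[(*p,111,f)])
```

```text
(np.float64(582.8986490088571), np.float64(80.81211948467678), np.float64(112.48358896069573), np.float64(126.69840371783333)) [ 0.07417628 -0.15013967  0.70235515] 2.4
[1.71, 0.02, 1.48] -0.002
```

Emit:
{"method": "carry_out", "body": {
  "commands": [1.5, 0, 2, 0, 0, 0, 1, 1.5, 0, 4, 0, 0, 0, 1, 1.5, 0, 6, 0, 0, 0, 1, 1.5, 0, 8, 0, 0, 0, 1, 1.5, 0, 9.5, 0, 0, 0, 1, 1.5, 0, 11, 0, 0, 0, 1, 1.5, 0, 12, 0, 0, 0, 1, 1.5, 0, 12, 0, 0, 0, 1]
}}

```text
clock: 3.07
tool_pos: [581.6, 81.7, 99.3]
tcp_rot: [0.449, 0.894, 0.0, 0.0]
force: [0.6, 0.5, 1.2]
gripper_width: 0.2
grasp_force: 0.7
```

Emit:
{"method": "carry_out", "body": {
  "commands": [0, 0, 1, 0, 0, 0, 1, 0, 0, 2, 0, 0, 0, 1, 0, 0, 2.5, 0, 0, 0, 1, 0, 0, 2.5, 0, 0, 0, 1]
}}

```text
clock: 3.4
tool_pos: [581.5, 81.6, 97.0]
tcp_rot: [0.449, 0.894, 0.0, 0.0]
force: [1.1, 0.4, 2.5]
gripper_width: 0.4
grasp_force: 1.4
```

Emit:
{"method": "carry_out", "body": {
  "commands": [0, 0, 0.5, 0, 0, 0, 1, 0, 0, 1, 0, 0, 0, 1, 0, 0, 1, 0, 0, 0, 1]
}}

```text
clock: 3.65
tool_pos: [581.6, 81.6, 96.8]
tcp_rot: [0.449, 0.894, 0.0, 0.0]
force: [-2.4, -0.1, 10.9]
gripper_width: 0.3
grasp_force: 5.7
```

Emit:
{"method": "carry_out", "body": {
  "commands": [0, -3.2, -0.3, 0, 0, -0.016, 1, -0.1, -6.5, -0.3, 0, 0, -0.033, 1, -0.2, -9.7, -0.3, 0, 0, -0.049, 1, -0.4, -12.9, -0.3, 0, 0, -0.065, 1, -0.7, -16.2, -0.3, 0, 0, -0.081, 1, -1, -19.4, -0.3, 0, 0, -0.098, 1, -1.3, -22.6, -0.3, 0, 0, -0.114, 1, -1.7, -25.8, -0.3, 0, 0, -0.13, 1]
}}

```text
clock: 4.32
tool_pos: [562.0, 65.0, 96.3]
tcp_rot: [0.389, 0.921, 0.0, 0.0]
force: [2.1, 2.2, 2.7]
gripper_width: 0.2
grasp_force: 1.8
```

Run:
```python
from h import *
n,s=now(); print(n,s['force'],s['clock'],s['wrist_torque'])
p,f=strip(.435); rows(n,[(*p,96.5,f)])
```

```text
(np.float64(561.9795491265002), np.float64(65.01603509727185), np.float64(96.31382066957312), np.float64(134.21767057452777)) [2.11652235 2.16650145 2.74805655] 4.3167 [ 0.42333797 -0.46422649  0.01768521]
[0.08, 0.41, -0.19] -0.001
```

Emit:
{"method": "carry_out", "body": {
  "commands": [0, -3.2, 0, 0, 0, -0.016, 1, -0.1, -6.5, 0, 0, 0, -0.033, 1, -0.2, -9.7, 0, 0, 0, -0.049, 1, -0.4, -12.9, 0, 0, 0, -0.065, 1, -0.7, -16.2, 0, 0, 0, -0.081, 1, -1, -19.4, 0, 0, 0, -0.098, 1, -1.3, -22.6, 0, 0, 0, -0.114, 1, -1.7, -25.8, 0, 0, 0, -0.13, 1]
}}

```text
clock: 4.98
tool_pos: [545.0, 45.7, 96.9]
tcp_rot: [0.328, 0.945, 0.001, 0.001]
force: [2.4, 3.0, 6.1]
gripper_width: 0.4
grasp_force: 3.4
```

Emit:
{"method": "carry_out", "body": {
  "commands": [0, 0, 0.3, 0, 0, 0, 1, 0, 0, 0.4, 0, 0, 0, 1, 0, 0, 0.4, 0, 0, 0, 1]
}}

```text
clock: 5.23
tool_pos: [544.7, 45.2, 96.8]
tcp_rot: [0.329, 0.944, 0.0, 0.0]
force: [-0.4, 1.1, 12.3]
gripper_width: 0.8
grasp_force: 6.1
```

Emit:
{"method": "carry_out", "body": {
  "commands": [0, -3.2, -0.3, 0, 0, -0.016, 1, -0.1, -6.5, -0.3, 0, 0, -0.033, 1, -0.2, -9.7, -0.3, 0, 0, -0.049, 1, -0.4, -12.9, -0.3, 0, 0, -0.065, 1, -0.7, -16.2, -0.3, 0, 0, -0.081, 1, -1, -19.4, -0.3, 0, 0, -0.098, 1, -1.3, -22.6, -0.3, 0, 0, -0.114, 1, -1.7, -25.8, -0.3, 0, 0, -0.13, 1]
}}

```text
clock: 5.9
tool_pos: [529.6, 24.4, 96.1]
tcp_rot: [0.266, 0.964, 0.0, 0.0]
force: [1.7, 2.6, 2.2]
gripper_width: 0.8
grasp_force: 1.9
```

Emit:
{"method": "carry_out", "body": {
  "commands": [0, -3.2, 0, 0, 0, -0.016, 1, -0.1, -6.5, 0, 0, 0, -0.033, 1, -0.2, -9.7, 0, 0, 0, -0.049, 1, -0.4, -12.9, 0, 0, 0, -0.065, 1, -0.7, -16.2, 0, 0, 0, -0.081, 1, -1, -19.4, 0, 0, 0, -0.098, 1, -1.3, -22.6, 0, 0, 0, -0.114, 1, -1.7, -25.8, 0, 0, 0, -0.13, 1]
}}

```text
clock: 6.57
tool_pos: [518.7, 1.5, 96.9]
tcp_rot: [0.203, 0.979, 0.001, 0.001]
force: [1.3, 4.2, 7.9]
gripper_width: 0.5
grasp_force: 4.2
```

Emit:
{"method": "carry_out", "body": {
  "commands": [0, 0, 0.3, 0, 0, 0, 1, 0, 0, 0.4, 0, 0, 0, 1, 0, 0, 0.4, 0, 0, 0, 1]
}}

```text
clock: 6.82
tool_pos: [518.5, 0.9, 96.8]
tcp_rot: [0.204, 0.979, 0.0, 0.001]
force: [-0.3, 2.5, 13.3]
gripper_width: 0.3
grasp_force: 6.5
```

Run:
```python
from h import *
n,s=now(); print(n,s['force'],s['clock'],s['wrist_torque'])
p,f=strip(.045); rows(n,[(*p,96.5,f)])
```

```text
(np.float64(518.4831368124312), np.float64(0.9460310115622493), np.float64(96.79783469070692), np.float64(156.48553148212577)) [-0.34862712  2.52617965 13.29889707] 6.8167 [0.44996667 0.08588969 0.03254108]
[0.38, 0.71, 0.3] -0.002
```

Emit:
{"method": "carry_out", "body": {
  "commands": [0, -3.2, -0.4, 0, 0, -0.016, 1, -0.1, -6.5, -0.4, 0, 0, -0.033, 1, -0.2, -9.7, -0.4, 0, 0, -0.049, 1, -0.4, -12.9, -0.4, 0, 0, -0.065, 1, -0.7, -16.2, -0.4, 0, 0, -0.081, 1, -1, -19.4, -0.4, 0, 0, -0.098, 1, -1.3, -22.6, -0.4, 0, 0, -0.114, 1, -1.7, -25.8, -0.4, 0, 0, -0.13, 1]
}}

```text
clock: 7.48
tool_pos: [509.0, -22.9, 96.0]
tcp_rot: [0.139, 0.99, 0.0, -0.0]
force: [1.2, 3.0, 2.5]
gripper_width: 0.5
grasp_force: 1.8
```

Emit:
{"method": "carry_out", "body": {
  "commands": [0, -3.2, 0, 0, 0, -0.016, 1, -0.1, -6.5, 0, 0, 0, -0.033, 1, -0.2, -9.7, 0, 0, 0, -0.049, 1, -0.4, -12.9, 0, 0, 0, -0.065, 1, -0.7, -16.2, 0, 0, 0, -0.081, 1, -1, -19.4, 0, 0, 0, -0.098, 1, -1.3, -22.6, 0, 0, 0, -0.114, 1, -1.6, -25, 0, 0, 0, -0.126, 1]
}}

```text
clock: 8.15
tool_pos: [504.5, -47.5, 96.8]
tcp_rot: [0.076, 0.997, 0.0, 0.001]
force: [0.9, 4.3, 8.3]
gripper_width: 0.4
grasp_force: 4.1
```

Emit:
{"method": "carry_out", "body": {
  "commands": [0, 0, 0.3, 0, 0, 0, 1, 0, 0, 0.4, 0, 0, 0, 1, 0, 0, 0.4, 0, 0, 0, 1]
}}

```text
clock: 8.4
tool_pos: [504.5, -47.9, 96.8]
tcp_rot: [0.077, 0.997, 0.0, 0.001]
force: [-1.0, 2.9, 12.6]
gripper_width: 0.7
grasp_force: 6.3
```

Emit:
{"method": "carry_out", "body": {
  "commands": [0, 0, -10, 0, 0, 0, 1, 0, 0, -25, 0, 0, 0, 1, 0, 0, -50, 0, 0, 0, 1, 0, 0, -75, 0, 0, 0, 1, 0, 0, -80, 0, 0, 0, 1, 0, 0, -80, 0, 0, 0, 1]
}}

```text
clock: 8.9
tool_pos: [504.3, -48.3, 177.3]
tcp_rot: [0.078, 0.997, -0.0, 0.001]
force: [-0.1, -0.4, -1.1]
gripper_width: 0.4
grasp_force: 0.0
```

Run:
```python
from h import *
n,s=now(); print(n,s['force'],s['clock'])
p,d,i,W=cam('wrist'); cv2.imwrite('pics/w2.png',p); np.savez('w2.npz',p=p,d=d,W=W)
t,dt,_,_=cam('top'); cv2.imwrite('pics/t2.png',t)
v,u=np.mgrid[:420,:560]; f=210/np.tan(np.radians(i['fov_y'])/2)
P=(np.stack([(u-i['cx'])/f,-(v-i['cy'])/f,-np.ones(u.shape)],-1)*d[...,None])@W[:3,:3].T+W[:3,3]
q=(P[...,:2]-C)@np.array([[np.cos(YAW),-np.sin(YAW)],[np.sin(YAW),np.cos(YAW)]])
r=np.hypot(q[...,0]-140,q[...,1]); a=np.arctan2(q[...,1],140-q[...,0]); h=P[...,2]
for a0 in np.arange(-.74,.72,.02):
    m=(abs(a-a0)<.01)&(abs(r-200)<6)&(d>0)&(v<285)
    if m.sum()>5: print(a0.round(2),np.median(h[m]).round(1),end='; ')
m=(h>83)&(h<93)&(a<-.3)&(a>-.7)&(abs(r-200)<30)&(v<285); print('\ncatch',m.sum(),np.percentile(r[m],[3,50,97]),np.percentile(a[m],[2,98]),np.median(h[m]))
```

```text
(np.float64(504.30644039137815), np.float64(-48.25151549518008), np.float64(177.3276302851376), np.float64(171.10824134435734)) [-0.11081477 -0.36609493 -1.07342834] 8.9
-0.74 69.1; -0.72 69.1; -0.7 69.1; -0.68 69.2; -0.66 71.1; -0.64 71.3; -0.62 71.1; -0.6 71.0; -0.58 71.2; -0.56 71.2; -0.52 87.0; -0.5 87.7; -0.48 87.4; -0.46 87.3; -0.44 87.6; -0.42 86.6; -0.4 78.3; -0.38 78.0; -0.36 78.1; -0.34 77.6; -0.32 70.8; -0.3 69.8; -0.28 69.8; -0.26 70.0; -0.24 70.6; -0.22 71.3; -0.2 70.7; -0.18 69.9; -0.16 69.7; -0.14 69.6; -0.12 69.8; -0.1 69.8; -0.08 69.7; -0.06 69.9; -0.04 69.7; -0.02 69.9; 0.0 69.9; 0.02 70.5; 0.04 70.6; 0.06 70.5; 0.08 70.1; 0.1 69.8; 0.12 69.6; 0.14 69.8; 0.16 69.5; 0.18 69.8; 0.2 69.6; 0.22 69.8; 0.24 69.8; 0.26 69.7; 0.28 70.7; 0.3 70.6; 0.32 70.7; 0.34 70.3; 0.36 69.7; 0.38 69.8; 0.4 69.6; 0.42 69.6; 0.44 69.8; 0.46 69.6; 0.48 69.8; 0.5 69.8; 0.52 69.7; 0.54 70.3; 0.56 70.6; 0.58 70.5; 0.6 70.0; 0.62 69.6; 
catch 1223 [186.83679372 199.23039348 210.98124607] [-0.52473581 -0.40925522] 87.244225042741
```

View pics/w2.png

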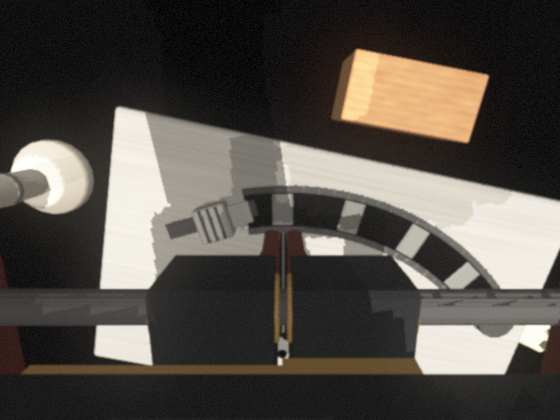

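The wrist view shows all four links flush between the edgings. The catch block is at (212,222) with its rail running outward to (167,230), and the bystanders look untouched.

Run:
```python
from h import *
z=np.load('w2.npz'); p,d,W=z['p'],z['d'],z['W']; i=imaging.camera_info('wrist')
v,u=np.mgrid[:420,:560]; f=210/np.tan(np.radians(i['fov_y'])/2)
P=(np.stack([(u-i['cx'])/f,-(v-i['cy'])/f,-np.ones(u.shape)],-1)*d[...,None])@W[:3,:3].T+W[:3,3]
c,fi=strip(-.467)
dd=P[...,:2]-c; m=(P[...,2]>84)&(P[...,2]<92)&(np.hypot(dd[...,0],dd[...,1])<22)&(v<285)
rect=cv2.minAreaRect(P[...,:2][m].astype(np.float32)); print(rect,'guess',c,fi)
n,s=now(); fi=185; t=np.radians(fi-90); o=-np.array([np.cos(t),np.sin(t)])
c=np.array(rect[0]); 
rows(n,[(*(c+o*33.5),177,fi),(*(c+o*33.5),101,fi)])
```

```text
((504.1214294433594, -98.40403747558594), (26.286884307861328, 24.73836326599121), 6.829061508178711) guess [503.13385402 -98.02110277] 185.95876106936055
[-16.9, -82.34, -1.92] -0.242
[-16.9, -82.34, 74.08] -0.242
```

Emit:
{"method": "carry_out", "body": {
  "commands": [-6, -30, -5, 0, 0, -0.1, 1, -14, -65, -5, 0, 0, -0.2, 1, -17, -82, 0, 0, 0, -0.26, 1, -17, -82, 10, 0, 0, -0.26, 1, -17, -82, 30, 0, 0, -0.26, 1, -17, -82, 50, 0, 0, -0.26, 1, -17, -82, 55, 0, 0, -0.26, 1, -17, -82, 55, 0, 0, -0.26, 1]
}}

```text
clock: 9.67
tool_pos: [505.9, -130.1, 118.1]
tcp_rot: [-0.053, 0.999, 0.001, -0.003]
force: [0.2, -0.1, 0.1]
gripper_width: 0.7
grasp_force: 0.0
```

Run:
```python
from h import *
n,s=now(); print(n,s['force']); fi=186.; t=np.radians(fi-90); o=-np.array([np.cos(t),np.sin(t)]); c=np.array([503.6,-98.2])
rows(n,[(*(c+o*33.5),101,fi),(*(c+o*25.5),101,fi),(*(c+o*3.5),101,fi)])
```

```text
(np.float64(505.9488754760846), np.float64(-130.0802930386272), np.float64(118.10277568887213), np.float64(-173.97158355828043)) [ 0.22708433 -0.13202854  0.13382904]
[-1.0, -1.55, 17.1] -6.283
[-1.0, 6.45, 17.1] -6.283
[-1.01, 28.45, 17.1] -6.283
```

Emit:
{"method": "carry_out", "body": {
  "commands": [-1, -1.5, 5, 0, 0, 0, 1, -1, -1.5, 10, 0, 0, 0, 1, -1, -1.5, 15, 0, 0, 0, 1, -1, -1.5, 17, 0, 0, 0, 1, -1, -1.5, 17, 0, 0, 0, 1, -1, -1.5, 17, 0, 0, 0, 1]
}}

```text
clock: 10.17
tool_pos: [509.1, -132.4, 103.8]
tcp_rot: [-0.053, 0.999, 0.0, 0.0]
force: [0.1, -0.6, -0.4]
gripper_width: 0.2
grasp_force: 0.0
```

Emit:
{"method": "carry_out", "body": {
  "commands": [2, 0, 2.5, 0, 0, 0, 1, 2, 3, 2.5, 0, 0, 0, 1, 2, 6, 2.5, 0, 0, 0, 1, 2, 9, 2.5, 0, 0, 0, 1, 2, 12, 2.5, 0, 0, 0, 1, 2, 15, 2.5, 0, 0, 0, 1, 2, 18, 2.5, 0, 0, 0, 1, 2, 20, 2.5, 0, 0, 0, 1]
}}

```text
clock: 10.83
tool_pos: [504.9, -112.9, 101.3]
tcp_rot: [-0.052, 0.999, -0.0, 0.0]
force: [-0.1, -2.9, 1.1]
gripper_width: 0.3
grasp_force: 1.4
```

Emit:
{"method": "carry_out", "body": {
  "commands": [0, 2, 0, 0, 0, 0, 1, 0, 4, 0, 0, 0, 0, 1, 0, 6, 0, 0, 0, 0, 1, 0, 6.5, 0, 0, 0, 0, 1, 0, 6.5, 0, 0, 0, 0, 1]
}}

```text
clock: 11.25
tool_pos: [504.2, -106.0, 101.2]
tcp_rot: [-0.053, 0.999, 0.0, -0.0]
force: [-0.9, -1.9, 0.0]
gripper_width: 0.5
grasp_force: 0.7
```

Contact at about 3 N and sliding; I'll go on until it reaches the stop.

Emit:
{"method": "carry_out", "body": {
  "commands": [0, 1, 0, 0, 0, 0, 1, 0, 2, 0, 0, 0, 0, 1, 0, 3, 0, 0, 0, 0, 1, 0, 4, 0, 0, 0, 0, 1, 0, 4, 0, 0, 0, 0, 1]
}}

```text
clock: 11.67
tool_pos: [503.8, -102.1, 101.2]
tcp_rot: [-0.053, 0.999, 0.0, -0.0]
force: [-1.1, -1.4, 1.3]
gripper_width: 0.3
grasp_force: 1.0
```

Emit:
{"method": "carry_out", "body": {
  "commands": [0, 0.5, 0, 0, 0, 0, 1, 0, 1, 0, 0, 0, 0, 1, 0, 1, 0, 0, 0, 0, 1]
}}

```text
clock: 11.92
tool_pos: [503.7, -101.8, 101.1]
tcp_rot: [-0.052, 0.999, -0.0, 0.0]
force: [-0.3, -3.8, -0.1]
gripper_width: 0.3
grasp_force: 2.3
```

Emit:
{"method": "carry_out", "body": {
  "commands": [0, 0.5, 0, 0, 0, 0, 1, 0, 1, 0, 0, 0, 0, 1, 0, 1, 0, 0, 0, 0, 1, 0, 1, 0, 0, 0, 0, 1]
}}

```text
clock: 12.25
tool_pos: [503.7, -101.7, 101.2]
tcp_rot: [-0.052, 0.999, -0.001, 0.0]
force: [-0.9, -7.6, 0.5]
gripper_width: 0.7
grasp_force: 3.7
```

Emit:
{"method": "carry_out", "body": {
  "commands": [0, 0.5, 0, 0, 0, 0, 1, 0, 1, 0, 0, 0, 0, 1, 0, 1, 0, 0, 0, 0, 1, 0, 1, 0, 0, 0, 0, 1]
}}

```text
clock: 12.58
tool_pos: [503.6, -101.6, 101.2]
tcp_rot: [-0.052, 0.999, -0.001, 0.0]
force: [-0.5, -10.5, -0.4]
gripper_width: 0.6
grasp_force: 5.0
```

Force rises without travel, so the catch is on its stop. I'll back off, lift and check.

Emit:
{"method": "carry_out", "body": {
  "commands": [0, -4, 0, 0, 0, 0, 1, 0, -10, 0, 0, 0, 0, 1, 0, -12, -8, 0, 0, 0, 1, 0, -12, -25, 0, 0, 0, 1, 0, -12, -50, 0, 0, 0, 1, 0, -12, -80, 0, 0, 0, 1, 0, -12, -100, 0, 0, 0, 1, 0, -12, -100, 0, 0, 0, 1]
}}

```text
clock: 13.25
tool_pos: [507.2, -111.2, 206.0]
tcp_rot: [-0.053, 0.999, -0.0, 0.004]
force: [0.6, -1.5, 0.2]
gripper_width: 0.3
grasp_force: 0.0
```

Run:
```python
from h import *
n,s=now(); print(n,s['force'],s['clock'])
p,d,i,W=cam('wrist'); cv2.imwrite('pics/w3.png',p)
v,u=np.mgrid[:420,:560]; f=210/np.tan(np.radians(i['fov_y'])/2)
P=(np.stack([(u-i['cx'])/f,-(v-i['cy'])/f,-np.ones(u.shape)],-1)*d[...,None])@W[:3,:3].T+W[:3,3]
q=(P[...,:2]-C)@np.array([[np.cos(YAW),-np.sin(YAW)],[np.sin(YAW),np.cos(YAW)]])
r=np.hypot(q[...,0]-140,q[...,1]); a=np.arctan2(q[...,1],140-q[...,0]); h=P[...,2]
for a0 in np.arange(-.6,.7,.04):
    m=(abs(a-a0)<.01)&(abs(r-200)<6)&(d>0)&(v<285)
    if m.sum()>5: print(a0.round(2),np.median(h[m]).round(1),end='; ')
m=(h>83)&(h<93)&(a<-.2)&(a>-.7)&(abs(r-200)<30)&(v<285); print('catch',np.percentile(a[m],[2,98]))
t,_,_,_=cam('top'); cv2.imwrite('pics/t3.png',np.vstack([cv2.imread('pics/top0.png')[120:310,180:460],t[120:310,180:460]]))
```

```text
(np.float64(507.15990728141156), np.float64(-111.19625134479658), np.float64(205.97233083409586), np.float64(-173.9553374653127)) [ 0.64662604 -1.54555981  0.21994118] 13.25
-0.6 71.1; -0.56 71.2; -0.52 194.4; -0.48 71.2; -0.44 80.5; -0.4 87.6; -0.36 87.4; -0.32 86.5; -0.28 78.0; -0.24 71.4; -0.2 70.6; -0.16 69.7; -0.12 69.6; -0.08 69.7; -0.04 69.7; 0.0 69.8; 0.04 70.7; 0.08 70.0; 0.12 69.8; 0.16 69.5; 0.2 69.6; 0.24 69.7; 0.28 70.5; 0.32 70.4; 0.36 69.6; 0.4 69.6; 0.44 69.6; 0.48 69.8; catch [-0.4385307  -0.32174075]
```

View pics/w3.png

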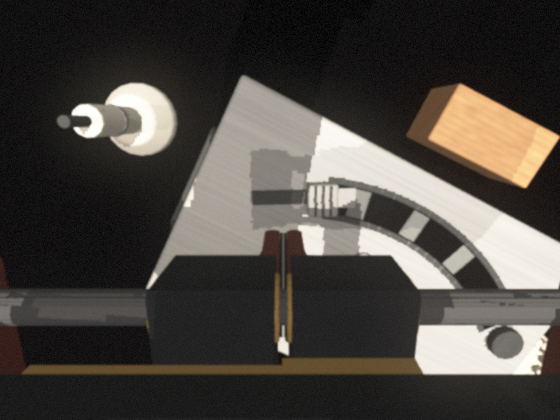

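View pics/t3.png

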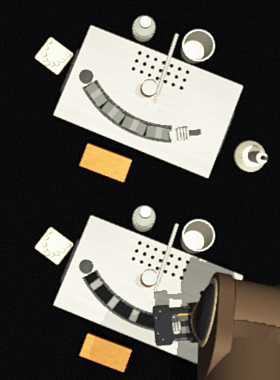

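The bystanders are in their places and the catch has moved towards link 4. I'll measure its travel along its own axis before trusting it.

```bash
cat > t.py <<'E'
from h import *
def prof(d,W,i):
    v,u=np.mgrid[:420,:560]; f=210/np.tan(np.radians(i['fov_y'])/2)
    P=(np.stack([(u-i['cx'])/f,-(v-i['cy'])/f,-np.ones(u.shape)],-1)*d[...,None])@W[:3,:3].T+W[:3,3]
    t=np.radians(96.); e=np.array([np.cos(t),np.sin(t)]); n=np.array([-e[1],e[0]])
    q=P[...,:2]-np.array([503.6,-98.2]); s=q@e; w=q@n; h=P[...,2]
    m=(abs(w)<8)&(d>0)&(v<285)&(abs(s)<60)
    for lo,hi in [(84,92),(75,81)]:
        k=m&(h>lo)&(h<hi); print(lo,k.sum(),np.percentile(s[k],[1,50,99]).round(1))
E
python3 - <<'E'
from t import *
z=np.load('w2.npz'); prof(z['d'],z['W'],imaging.camera_info('wrist'))
p,d,i,W=cam('wrist'); prof(d,W,i); np.savez('w3.npz',p=p,d=d,W=W)
print(now()[0])
E
```

```text
84 745 [-11.7   0.5  11.7]
75 479 [11.5 19.1 26.7]
84 626 [ 6.1 17.6 29.5]
75 331 [31.2 37.7 44.4]
(np.float64(504.64385027113144), np.float64(-110.85366191831228), np.float64(201.19362121859888), np.float64(-173.94994168978963))
```

Emit:
{"method": "carry_out", "body": {
  "commands": [100, 0, -20, 0, 0, 0, 1, 100, 0, -20, 0, 0, 0, 1, 100, 0, -20, 0, 0, 0, 1, 100, 0, -20, 0, 0, 0, 1, 100, 0, -20, 0, 0, 0, 1, 100, 0, -20, 0, 0, 0, 1, 100, 0, -20, 0, 0, 0, 1, 100, 0, -20, 0, 0, 0, 1]
}}

```text
clock: 14.07
tool_pos: [406.0, -121.5, 220.7]
tcp_rot: [-0.053, 0.999, 0.0, -0.0]
force: [0.2, 0.8, -0.1]
gripper_width: 0.6
grasp_force: 0.0
```

Run:
```python
from t import *
print(now()[0])
for k in range(2):
    p,d,i,W=cam('top'); 
    z=np.load('top0.npz')
    if k==0: prof(z['d']*(1+0*z['d']),z['W'],i)
    else: cv2.imwrite('pics/t4.png',np.vstack([cv2.resize(q[235:275,320:400],None,fx=7,fy=7,interpolation=2) for q in (z['p'],p)]))
```

```text
(np.float64(405.98241630773657), np.float64(-121.49436001643721), np.float64(220.65091912662695), np.float64(-173.93043649677395))
84 92 [-11.7   0.3  52.8]
75 119 [-35.8  35.5  59. ]
```

View pics/t4.png

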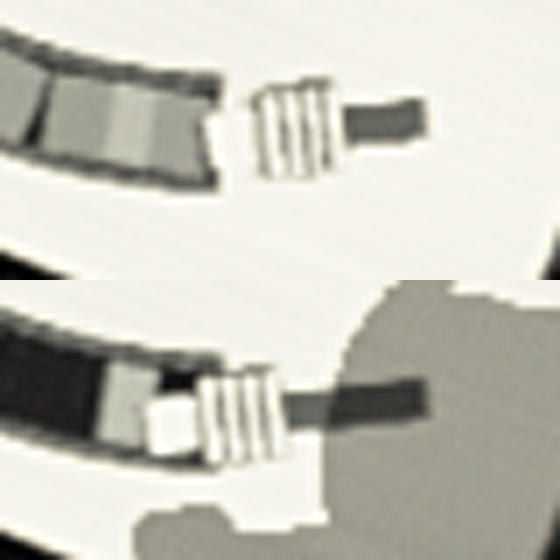

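The views before and after show the block moved only about 54 px/7, roughly 16–17 mm, so it is not home yet. It stopped at about 10 N, so I'll go back and push harder.

Run:
```python
from h import *
n,s=now(); n=(*n[:3],186.07)
rows(n,[(505.1,-112.1,130,186),(505.1,-112.1,101,186)])
```

```text
[-99.8, -1.06, 90.75] 0.001
[-99.8, -1.06, 119.75] 0.001
```

Emit:
{"method": "carry_out", "body": {
  "commands": [-35, -1, 0, 0, 0, 0, 1, -70, -1, 20, 0, 0, 0, 1, -100, -1, 50, 0, 0, 0, 1, -100, -1, 75, 0, 0, 0, 1, -100, -1, 85, 0, 0, 0, 1, -100, -1, 85, 0, 0, 0, 1, -100, -1, 85, 0, 0, 0, 1, -100, -1, 85, 0, 0, 0, 1]
}}

```text
clock: 14.83
tool_pos: [505.0, -112.7, 137.5]
tcp_rot: [-0.052, 0.999, -0.0, 0.001]
force: [1.0, 0.2, -0.6]
gripper_width: 0.6
grasp_force: 0.0
```

Run:
```python
from h import *
n,s=now(); print(n); n=(*n[:3],186.0)
rows(n,[(505.1,-112.1,100,186),(504,-103,100,186)])
```

```text
(np.float64(504.99029535910023), np.float64(-112.69745122916368), np.float64(137.53738675462773), np.float64(-174.01037354047332))
[-0.17, 0.58, 37.54] 0.0
[-0.03, 9.75, 37.54] 0.0
```

Emit:
{"method": "carry_out", "body": {
  "commands": [0, 0, 15, 0, 0, 0, 1, 0, 0, 28, 0, 0, 0, 1, 0, 0, 36, 0, 0, 0, 1, 0, 0, 37, 0, 0, 0, 1, 0, 0, 37, 0, 0, 0, 1, 0, 3, 37, 0, 0, 0, 1, 0, 6, 37, 0, 0, 0, 1, 0, 9, 37, 0, 0, 0, 1]
}}

```text
clock: 15.5
tool_pos: [504.3, -103.0, 99.9]
tcp_rot: [-0.053, 0.999, -0.0, 0.001]
force: [0.1, -0.0, -0.3]
gripper_width: 0.5
grasp_force: 0.0
```

Emit:
{"method": "carry_out", "body": {
  "commands": [0, 1, 0, 0, 0, 0, 1, 0, 2, 0, 0, 0, 0, 1, 0, 3, 0, 0, 0, 0, 1, 0, 4, 0, 0, 0, 0, 1, 0, 5, 0, 0, 0, 0, 1, 0, 5, 0, 0, 0, 0, 1]
}}

```text
clock: 16.0
tool_pos: [504.1, -101.6, 99.8]
tcp_rot: [-0.052, 0.999, -0.002, 0.001]
force: [0.3, -10.6, 2.6]
gripper_width: 0.6
grasp_force: 5.3
```

Run:
```python
from h import *
n,s=now(); print(n,s['force'],s['wrist_torque'])
```

```text
(np.float64(504.0555765638548), np.float64(-101.56354881802548), np.float64(99.76716634113767), np.float64(-174.09521341648966)) [  0.28486007 -10.57748025   2.59157151] [-2.3789378  -0.13197296  0.0654935 ]
```

Emit:
{"method": "carry_out", "body": {
  "commands": [0, 0.7, 0, 0, 0, 0, 1, 0, 1.4, 0, 0, 0, 0, 1, 0, 2, 0, 0, 0, 0, 1, 0, 2.5, 0, 0, 0, 0, 1, 0, 2.5, 0, 0, 0, 0, 1]
}}

```text
clock: 16.42
tool_pos: [504.0, -101.4, 99.9]
tcp_rot: [-0.051, 0.999, -0.003, 0.001]
force: [1.0, -16.8, 1.5]
gripper_width: 0.7
grasp_force: 8.7
```

Emit:
{"method": "carry_out", "body": {
  "commands": [0, -5, 0, 0, 0, 0, 1, 0, -14, 0, 0, 0, 0, 1, 0, -16, -10, 0, 0, 0, 1, 0, -16, -35, 0, 0, 0, 1, 0, -16, -55, 0, 0, 0, 1, 0, -16, -55, 0, 0, 0, 1, 0, -16, -55, 0, 0, 0, 1, 0, -16, -55, 0, 0, 0, 1]
}}

```text
clock: 17.08
tool_pos: [504.5, -111.3, 154.0]
tcp_rot: [-0.053, 0.999, 0.0, -0.0]
force: [1.0, -0.5, -0.3]
gripper_width: 0.3
grasp_force: 0.0
```

Emit:
{"method": "carry_out", "body": {
  "commands": [0, 45, 0, 0, 0, 0, 1, 0, 45, 0, 0, 0, 0, 1, 0, 45, 0, 0, 0, 0, 1, 0, 45, 0, 0, 0, 0, 1, 0, 45, 0, 0, 0, 0, 1]
}}

```text
clock: 17.5
tool_pos: [499.8, -67.9, 153.7]
tcp_rot: [-0.052, 0.999, -0.0, -0.0]
force: [0.7, -0.0, -0.5]
gripper_width: 0.6
grasp_force: 0.0
```

Run:
```python
from t import *
print(now()[0])
p,d,i,W=cam('wrist'); np.savez('w4.npz',p=p,d=d,W=W); print(now()[0]); prof(d,W,i)
v,u=np.mgrid[:420,:560]; f=210/np.tan(np.radians(i['fov_y'])/2)
P=(np.stack([(u-i['cx'])/f,-(v-i['cy'])/f,-np.ones(u.shape)],-1)*d[...,None])@W[:3,:3].T+W[:3,3]
q=(P[...,:2]-C)@np.array([[np.cos(YAW),-np.sin(YAW)],[np.sin(YAW),np.cos(YAW)]])
r=np.hypot(q[...,0]-140,q[...,1]); a=np.arctan2(q[...,1],140-q[...,0]); h=P[...,2]
for a0 in np.arange(-.5,.35,.01):
    m=(abs(a-a0)<.005)&(abs(r-200)<6)&(d>0)&(v<285)
    if m.sum()>5: print(a0.round(2),np.mean(h[m]).round(1),end='; ')
c=V=np.linalg.inv(W)@[503,-70,75,1]; uu,vv=i['cx']-f*c[0]/c[2],i['cy']+f*c[1]/c[2]; print(uu,vv)
x0,y0=int(max(0,uu-60)),int(max(0,vv-50)); cv2.imwrite('pics/w4.png',cv2.resize(p[y0:y0+100,x0:x0+130],None,fx=6,fy=6,interpolation=2))
```

```text
(np.float64(499.8450574859379), np.float64(-67.94417480960479), np.float64(153.69963211560244), np.float64(-174.01799086809936))
(np.float64(499.8839559675246), np.float64(-68.1480887971951), np.float64(153.78482499393522), np.float64(-174.0504439953814))
84 789 [ 6.1 16.3 29.6]
75 498 [30.2 37.3 44.7]
-0.5 70.8; -0.49 70.7; -0.48 70.8; -0.47 70.9; -0.46 70.9; -0.45 71.0; -0.44 86.3; -0.43 87.0; -0.42 87.1; -0.41 87.7; -0.4 87.4; -0.39 87.0; -0.38 87.8; -0.37 87.3; -0.36 87.3; -0.35 87.8; -0.34 87.3; -0.33 87.0; -0.32 99.1; -0.31 99.3; -0.3 78.3; -0.29 78.1; -0.28 78.3; -0.27 78.3; -0.26 78.1; -0.25 78.0; -0.24 73.1; -0.23 70.6; -0.22 70.5; -0.21 70.8; -0.2 70.6; -0.19 70.7; -0.18 70.0; -0.17 69.9; -0.16 69.7; -0.15 69.9; -0.14 69.7; -0.13 69.8; -0.12 69.8; -0.11 69.6; -0.1 69.8; -0.09 69.6; -0.08 69.5; -0.07 69.5; -0.06 69.7; -0.05 69.7; -0.04 69.8; -0.03 69.7; -0.02 69.7; -0.01 69.6; 0.0 69.7; 0.01 70.1; 0.02 70.6; 0.03 70.5; 0.04 70.6; 0.05 70.6; 0.06 70.6; 0.07 70.5; 0.08 70.0; 0.09 69.6; 0.1 69.7; 0.11 69.5; 0.12 69.7; 0.13 69.5; 0.14 69.7; 0.15 69.7; 0.16 69.6; 0.17 69.7; 0.18 69.8; 0.19 69.7; 0.2 69.6; 0.21 69.9; 0.22 69.9; 0.23 69.6; 0.24 69.7; 0.25 69.5; 0.26 69.6; 0.27 69.7; 278.92910819475253 223.64549565677655
```

View pics/w4.png

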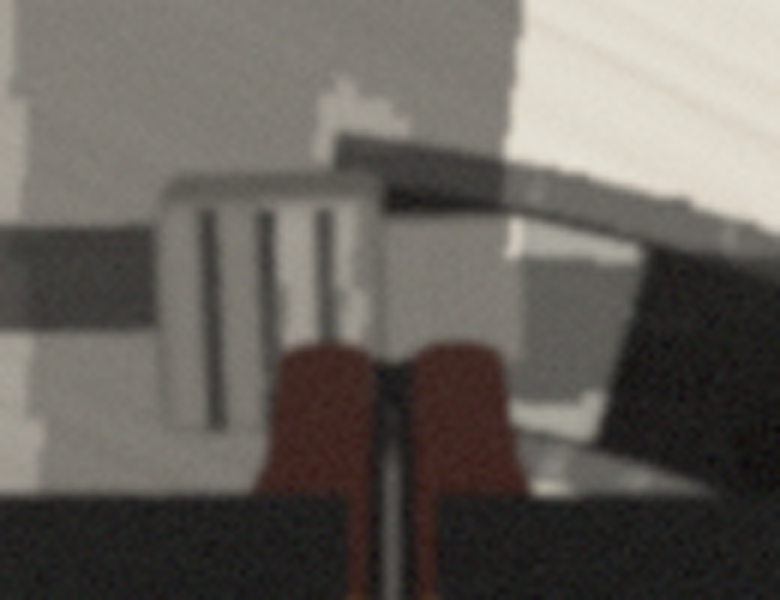

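Travel measures 17.8 mm, the links are flush, and the fingertip is about 19 mm wide. Before pushing again I'll check the edging height, the catch's lateral drift, and the initial overlap from the stored data.

Run:
```python
from h import *
i=imaging.camera_info('wrist'); f=210/np.tan(np.radians(i['fov_y'])/2); v,u=np.mgrid[:420,:560]
t=np.radians(96.); e=np.array([np.cos(t),np.sin(t)]); n=np.array([-e[1],e[0]])
for fn in ('w2','w4'):
    z=np.load(fn+'.npz'); d,W=z['d'],z['W']
    P=(np.stack([(u-i['cx'])/f,-(v-i['cy'])/f,-np.ones(u.shape)],-1)*d[...,None])@W[:3,:3].T+W[:3,3]
    h=P[...,2]; q=P[...,:2]-np.array([503.6,-98.2]); s=q@e; w=q@n
    m=(h>84)&(h<92)&(abs(w)<25)&(abs(s)<45)&(v<285)&(d>0)
    print(fn,'rect',cv2.minAreaRect(np.stack([s[m],w[m]],1).astype(np.float32)),'w',np.percentile(w[m],[2,98]))
    m=(h>75)&(h<81)&(abs(w)<25)&(abs(s)<60)&(v<285)&(d>0); print(' tongue s,w',np.percentile(s[m],[2,98]).round(1),np.percentile(w[m],[2,98]).round(1))
    qq=(P[...,:2]-C)@np.array([[np.cos(YAW),-np.sin(YAW)],[np.sin(YAW),np.cos(YAW)]])
    r=np.hypot(qq[...,0]-140,qq[...,1]); a=np.arctan2(qq[...,1],140-qq[...,0])
    for a0 in ((-.25,-.15),(-.4,-.33)):
      print(a0,[(int(r0),round(float(np.mean(h[k])),1)) for r0 in range(182,220,2) for k in [(abs(r-r0)<1)&(a>a0[0])&(a<a0[1])&(v<285)&(d>0)] if k.sum()>4])
```

```text
w2 rect ((-0.25745105743408203, -0.49717235565185547), (24.738330841064453, 26.286901473999023), 0.8287367820739746) w [-12.47948962  12.03783449]
 tongue s,w [-4.6 26.6] [-8.5 12.4]
(-0.25, -0.15) [(182, 70.1), (184, 70.1), (186, 70.1), (188, 77.1), (190, 80.9), (192, 79.0), (194, 81.7), (196, 80.4), (198, 78.8), (200, 80.0), (202, 80.8), (204, 83.2), (206, 81.6), (208, 162.9), (210, 162.6), (212, 70.1), (214, 70.4), (216, 69.8), (218, 69.1)]
(-0.4, -0.33) [(182, 69.5), (184, 69.4), (186, 69.5), (188, 69.5), (190, 70.9), (192, 77.4), (194, 77.9), (196, 77.8), (198, 77.5), (200, 77.5), (202, 77.0), (204, 77.0), (206, 75.1), (208, 72.6), (210, 69.3), (212, 69.7), (214, 69.6), (216, 69.5), (218, 69.0)]
w4 rect ((17.67816925048828, 0.18162822723388672), (23.96729278564453, 25.444385528564453), 1.0180426836013794) w [-11.45605194  12.48784218]
 tongue s,w [10.2 44.6] [-6.7 12.8]
(-0.25, -0.15) [(182, 70.2), (184, 70.0), (186, 70.1), (188, 70.3), (190, 70.3), (192, 70.3), (194, 70.3), (196, 70.9), (198, 71.3), (200, 71.2), (202, 70.7), (204, 70.7), (206, 70.4), (208, 70.5), (210, 70.1), (212, 70.1), (214, 70.1), (216, 69.6), (218, 69.2)]
(-0.4, -0.33) [(188, 87.2), (190, 87.4), (192, 87.5), (194, 87.5), (196, 87.4), (198, 87.2), (200, 87.5), (202, 87.3), (204, 87.5), (206, 87.4), (208, 87.4), (210, 127.4), (212, 123.4), (214, 73.5), (216, 69.4), (218, 69.3)]
```

Emit:
{"method": "carry_out", "body": {
  "commands": [0, -40, 0, 0, 0, 0, 1, 0, -46, 0, 0, 0, 0, 1, 0, -46, 0, 0, 0, 0, 1, 0, -46, 15, 0, 0, 0, 1, 0, -46, 35, 0, 0, 0, 1, 0, -46, 50, 0, 0, 0, 1, 0, -46, 52, 0, 0, 0, 1, 0, -46, 52, 0, 0, 0, 1]
}}

```text
clock: 18.22
tool_pos: [504.1, -112.3, 101.4]
tcp_rot: [-0.053, 0.999, 0.0, -0.001]
force: [-0.2, 0.6, -0.1]
gripper_width: 0.3
grasp_force: 0.0
```

Emit:
{"method": "carry_out", "body": {
  "commands": [0, 3, 0, 0, 0, 0, 1, 0, 6, 0, 0, 0, 0, 1, 0, 9, 0, 0, 0, 0, 1, 0, 11, 0, 0, 0, 0, 1, 0, 13, 0, 0, 0, 0, 1, 0, 14.5, 0, 0, 0, 0, 1, 0, 16, 0, 0, 0, 0, 1, 0, 16, 0, 0, 0, 0, 1]
}}

```text
clock: 18.88
tool_pos: [504.2, -101.3, 103.1]
tcp_rot: [-0.051, 0.999, -0.003, 0.002]
force: [2.7, -14.1, -0.4]
gripper_width: 0.6
grasp_force: 7.2
```

Emit:
{"method": "carry_out", "body": {
  "commands": [0, 0.8, 0, 0, 0, 0, 1, 0, 1.6, 0, 0, 0, 0, 1, 0, 2.4, 0, 0, 0, 0, 1, 0, 3.2, 0, 0, 0, 0, 1, 0, 4, 0, 0, 0, 0, 1, 0, 4, 0, 0, 0, 0, 1]
}}

```text
clock: 19.38
tool_pos: [504.1, -101.0, 103.2]
tcp_rot: [-0.05, 0.999, -0.005, 0.002]
force: [3.1, -25.0, -2.8]
gripper_width: 0.2
grasp_force: 12.6
```

Emit:
{"method": "carry_out", "body": {
  "commands": [0, -8, 0, 0, 0, 0, 1, 0, -16, 0, 0, 0, 0, 1, 0, -18, -10, 0, 0, 0, 1, 0, -18, -35, 0, 0, 0, 1, 0, -18, -45, 0, 0, 0, 1, 0, -18, -45, 0, 0, 0, 1, 0, -18, -45, 0, 0, 0, 1]
}}

```text
clock: 19.97
tool_pos: [505.2, -110.2, 147.9]
tcp_rot: [-0.053, 0.999, 0.0, 0.001]
force: [0.5, -0.6, 0.1]
gripper_width: 0.8
grasp_force: 0.0
```

Run:
```python
from h import *
n,s=now(); print(n,s['force']); n=(*n[:3],n[3]%360)
p,f=strip(-.17); rows(n,[(*p,110,f),(*p,96.8,f)])
```

```text
(np.float64(505.2492731725), np.float64(-110.15956542203277), np.float64(147.8573296428205), np.float64(-173.91917633458584)) [ 0.46428862 -0.59847689  0.13728977]
[-8.03, 70.6, 37.86] 0.299
[-8.03, 70.6, 51.06] 0.299
```

Emit:
{"method": "carry_out", "body": {
  "commands": [-4, 35, 0, 0, 0, 0.1, 1, -8, 70.5, 0, 0, 0, 0.2, 1, -8, 70.5, 0, 0, 0, 0.3, 1, -8, 70.5, 10, 0, 0, 0.3, 1, -8, 70.5, 30, 0, 0, 0.3, 1, -8, 70.5, 45, 0, 0, 0.3, 1, -8, 70.5, 45, 0, 0, 0.3, 1, -8, 70.5, 45, 0, 0, 0.3, 1]
}}

```text
clock: 20.63
tool_pos: [504.1, -40.7, 100.8]
tcp_rot: [0.097, 0.995, -0.0, -0.002]
force: [-0.2, -0.2, 0.2]
gripper_width: 0.4
grasp_force: 0.0
```

Emit:
{"method": "carry_out", "body": {
  "commands": [0, 0, 2, 0, 0, 0, 1, 0, 0, 4, 0, 0, 0, 1, 0, 0, 6, 0, 0, 0, 1, 0, 0, 7, 0, 0, 0, 1, 0, 0, 7, 0, 0, 0, 1]
}}

```text
clock: 21.05
tool_pos: [505.8, -40.2, 96.6]
tcp_rot: [0.097, 0.995, 0.0, 0.001]
force: [-3.6, -0.5, 11.7]
gripper_width: 0.4
grasp_force: 5.7
```

Emit:
{"method": "carry_out", "body": {
  "commands": [0, 0, 0.4, 0, 0, 0, 1, 0, 0, 0.8, 0, 0, 0, 1, 0, 0, 0.8, 0, 0, 0, 1]
}}

```text
clock: 21.3
tool_pos: [505.9, -40.1, 96.4]
tcp_rot: [0.097, 0.995, 0.0, 0.001]
force: [-5.8, -0.5, 19.2]
gripper_width: 0.8
grasp_force: 9.5
```

Emit:
{"method": "carry_out", "body": {
  "commands": [0, 0, -10, 0, 0, 0, 1, 0, 0, -30, 0, 0, 0, 1, 0, 0, -60, 0, 0, 0, 1, 0, 0, -90, 0, 0, 0, 1, 0, 0, -120, 0, 0, 0, 1, 20, 0, -130, 0, 0, 0, 1, 20, 0, -130, 0, 0, 0, 1, 20, 0, -130, 0, 0, 0, 1]
}}

```text
clock: 21.97
tool_pos: [485.7, -35.8, 225.3]
tcp_rot: [0.097, 0.995, 0.0, 0.001]
force: [0.1, -0.3, 0.7]
gripper_width: 0.7
grasp_force: 0.0
```

Run:
```python
from t import *
p,d,i,W=cam('wrist'); prof(d,W,i); s=status.observe(); print(s['force'],s['clock'])
from bench import workorder
print(workorder.finish_job())
```

```text
84 502 [ 6.3 18.4 29.4]
75 322 [29.5 36.9 44.5]
[ 0.21202067  0.36336268 -0.65029351] 22.0167
the job is handed in; nothing more can be done
None
```

I handed the job in at 22 s. All four links are pressed down onto their stops in order, and the arm is clear. The catch is against a rigid stop that held at 25 N, but the cameras measured only about 18 mm of its 22 mm travel, so I can't confirm it is fully home. The bystanders were in place at my last picture check (13 s), and I did not look at all of them again before handing in.

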